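# Size a hose-tail spout in the ring gauge

## Task

Find the size of the white spout that hangs alone in the blue holder: lower it tip first and gently through the rings of the steel gauge, one after another from the largest down, putting its tail right through each until a ring stops it, and never pressing on the gauge with more than 25 N. Then hang it upright and fully home, collar down on the ring, in the smallest ring that it went through, and let go. Leave the two spouts in the grey holder and everything else on the bench where they are.

Things in the scene. Friction and masses are not known exactly. Their poses are not given: they have to be found in the camera images.
- spout_a: white hose-tail spout, 113 mm long, 0.12 kg, hanging tip down in a holder. Origin: centre of the tip; +z up the axis. Ribbed round tail z = 0 to 65 mm, 1.25 mm chamfer at the tip, diameter 32, 27 or 22 mm (a different one for each spout, not told). Head alike on all: hexagon collar 42 mm across flats, z = 65 to 79, flat underside; round threaded end 33 mm diameter, z = 79 to 113, to grip.
- spout_b: white hose-tail spout, 113 mm long, 0.12 kg, hanging tip down in a holder. Origin: centre of the tip; +z up the axis. Ribbed round tail z = 0 to 65 mm, 1.25 mm chamfer at the tip, diameter 32, 27 or 22 mm (a different one for each spout, not told). Head alike on all: hexagon collar 42 mm across flats, z = 65 to 79, flat underside; round threaded end 33 mm diameter, z = 79 to 113, to grip.
- spout_c: white hose-tail spout, 113 mm long, 0.12 kg, hanging tip down in a holder. Origin: centre of the tip; +z up the axis. Ribbed round tail z = 0 to 65 mm, 1.25 mm chamfer at the tip, diameter 32, 27 or 22 mm (a different one for each spout, not told). Head alike on all: hexagon collar 42 mm across flats, z = 65 to 79, flat underside; round threaded end 33 mm diameter, z = 79 to 113, to grip.
- cup: fixed blue single holder: upright tube (bore 36, outside 50 mm) on a round foot 90 mm across, rim 85 mm above the table. The spout to be sized hangs alone in it by its collar; which of the three it is changes. Origin: centre of the foot's underside.
- cup_rim (a point): centre of the blue holder's rim, 85 mm above the table
- rack: fixed grey double holder: two upright tubes (bore 36, outside 50 mm, rims 85 mm above the table) 90 mm apart along its y axis, on a plate 90 x 190 mm; the two other spouts hang in it. Origin: centre of the plate's underside.
- rack_mid (a point): midway between the grey holder's two tubes, at rim height; each tube's axis is 45 mm from it
- gauge: fixed gauge: four level steel rings in a row, 70 mm apart along its y, shrinking from +y to -y. Each 16 mm thick, wall 9 mm, flat top 95 mm above the table, open below down to the base plate's top at 12 mm. Beside the row, 40 to 54 mm along -x (60 mm at the end posts), a rail, top 93 mm. Base 110 x 310 mm. Rigid: nothing gives. Origin: base underside, below the middle of the row.
- ring1 (a point): centre of the flat top (mouth) of ring 1, bore 34 mm, the largest; passes every spout. z up along the bore. A tail that fits has 1 mm to spare all round; one that does not is at least 1.5 mm too big all round and stops on the top
- ring2 (a point): centre of the flat top (mouth) of ring 2, bore 29 mm; stops the 32 mm tail, passes the others. z up along the bore. A tail that fits has 1 mm to spare all round; one that does not is at least 1.5 mm too big all round and stops on the top
- ring3 (a point): centre of the flat top (mouth) of ring 3, bore 24 mm; passes only the 22 mm tail. z up along the bore. A tail that fits has 1 mm to spare all round; one that does not is at least 1.5 mm too big all round and stops on the top
- ring4 (a point): centre of the flat top (mouth) of ring 4, bore 19 mm; the smallest, stops every spout. z up along the bore. A tail that fits has 1 mm to spare all round; one that does not is at least 1.5 mm too big all round and stops on the top
- tape: loose white roll of thread tape, 54 mm across, 14 mm high, a bystander; origin under its centre
- tee: loose white plastic pipe tee, 96 mm long, 40 mm high, a bystander; origin under its middle
- cap1: loose blue bottle cap, 58 mm across, 24 mm high, a bystander; origin under its centre
- cap2: second such blue cap, a bystander; origin under its centre
Things that resemble listed ones, but are neither listed nor needed, are in the scene too. What is shaped like the spout_a but green or purple is not meant.

How it is judged:
By the outcome, as a careful person would: the job done as asked, in the order asked, and still so for the second after the job is handed in, with the robot touching nothing.
It also fails if it takes over 67 s, if anything falls off the work surface, if the arm or the gripper's body presses on something with over 40 N, if the wrist force passes 120 N, or if a joint passes its speed limit or range.

## Robot

A 7-joint arm with a two-finger parallel gripper is mounted at the origin on the work surface. World frame = base frame: x ahead of the robot, y to its left, z up, the work surface at z = 0. Lengths are in m, angles in rad, forces in N, time in s.
With the tool pointing down it reaches from about 0.4 to 0.85 m from the base axis. Payload 10.4 kg.
Tool frame: the origin (TCP) lies at the very end of the fingers, on their centre line; the grasp point (between the pads) lies manip.hold_point_z behind it (manip.hold_point_z is the distance from the TCP to the grasp point, in m); z points along the fingers, y is the direction in which the jaws open and shut (so a half turn about z gives the same grasp; the last joint's range is limited). The gripper opens to 85 mm and grips with 20 to 120 N. Pads are 22 mm wide; open, the fingers measure 114 mm over their backs; the gripper's body (76 mm by 85 mm) begins 54 mm behind the grasp point. The pads swing forward as they close: fully open they stand 13 mm farther back than shut.
Start: joints at [-1.291, 0.332, -0.065, 1.46, 0.022, 1.35, -0.088], TCP at [0.186, 0.597, 0.231] pointing down, gripper open.
Joint ranges: [-2.6, 2.6], [-0.5, 2.12], [-1.47, 1.34], [0.16, 2.42], [-1.27, 4.41], [0.06, 2.06], [-2.6, 2.6]. Speed limits (rad/s): [2.22, 2.22, 2.79, 2.79, 3.14, 3.14, 3.14].

## Interface

Orientations are given as a unit quaternion [x, y, z, w].
In Python, from workcell import manip gives the robot as it stands.
- The arm moves only by the tool jog_arm, never from a script. Its arguments are lists of equal length, an entry for each row: "translation": the shift along the world's x, y, z in mm, a list of three; "turn": the turn about the world's z in degrees. In form: {"translation": [[x, y, z], ...], "turn": [turn, ...]}. A call has 1 to 12 rows; each row is the pose to reach, as a shift and turn from the pose measured when the call began; what a row does not reach only later rows make up. A row lasts 1/12 s, in which the tool goes at most 41.7 mm and 7.16 degrees, less where a joint would pass 70% of its speed; a pose out of reach is approached as far as the arm can. A call with a gripper value outside its range is refused whole. "grip" is the finger opening in mm, from 0 to 85.4, set as the call begins (left out, the last holds). The fingers move at their own pace and stop on an object; "grip_force" is the grip in N (left out, the last holds). Time passes only in rows, so rows that repeat a pose let the fingers close. It gives the time, the measured TCP pose, the force and the opening at its end, in the units of the state.
- manip.get_obs(): the state, without advancing time (a new reading comes with each control period).
- manip.camera(name): name is "scene" or "top"; returns a dict with "frame" (480x640x3 uint8, red, green, blue), "mtx" (3x3 intrinsics, pixels), "pose" (4x4, takes a point from camera to world coordinates). Camera axes: x right, y down, z forward; pixel columns grow to the right and rows downward; lengths in m; the calibration is good to about 2 mm. A picture is of the moment at which its call begins. There is no depth.
- manip.hand_in(): hands the job in, once; it reports no verdict.
Trained networks look in a picture, given as the dict that the camera call returned (one of the last four; its "shot" number tells which), for a name from the list of things; names that differ only in an ending like _2 or _b are one class to them, and where a whole thing is asked for, a point or a joint stands for the part that bears it (a point fixed in the world has none). Each returns a list of dicts, best first, with "confidence" (0 to 1); they miss things now and then, are a little off and sometimes report something else, mostly with a low value. They report only what shows in the picture. A call takes as long as a camera call. They do not tell look-alikes from the thing itself.
- manip.outline_of(picture, label): "mask" (480x640 bool, what is visible of it) and "extent" ([left, top, right, bottom] in pixels, round what is visible of it).
- manip.pinpoint(picture, label): "at" ([column, row] in pixels: a listed point, or the origin of a listed thing).
The state is a dict: "clock": time; "joint_pos": joint angles; "joint_velocities": joint speeds; "tau": joint torques, N m; "position": TCP position; "ee_rot": TCP orientation; "ft_force": force on the tool from outside, world axes, zero at the start; "torque": the same for the moment, N m; "grip_width": opening from 0.0 (shut) to 1.0 (fully open).
Only numpy, scipy, OpenCV 4.12 (cv2) and the standard library are available. Lean on these libraries where they do the work, as an engineer would, in place of code of your own. Each camera call takes 0.05 s, during which the arm holds its last target. There are 200 camera calls.

## Working session

There is one attempt and no reset: what is moved stays moved. The work goes in short steps, Python scripts to look and compute and a tool call to move; the robot and the scene stay as the last step left them, time stands still between calls to the robot, and variables do not carry over. Pictures are saved under pics/ and viewed, about 8 in all and at most 12, crops included, and the job is handed in when it is done.

Besides the shell and the picture viewer there is one more tool, called as a command line: name --pt "numbers of a row" for each row, then --argument value for the rest. jog_arm: Moves the arm, as the interface text tells. Its arguments: {"type":"object","properties":{"translation":{"type":"array"},"turn":{"type":"array"},"grip":{"type":"number"},"grip_force":{"type":"number"}},"required":["translation","turn"]}

```bash
mkdir -p pics; cat > h.py <<'E'
import numpy as np, cv2
from workcell import manip
def ray(p,px):
    K=np.array(p["mtx"]);T=np.array(p["pose"])
    d=T[:3,:3]@np.linalg.solve(K,[px[0],px[1],1.]);return T[:3,3],d
def onz(p,px,z):
    o,d=ray(p,px);return o+d*(z-o[2])/d[2]
def proj(p,X):
    K=np.array(p["mtx"]);T=np.array(p["pose"]);c=T[:3,:3].T@(np.array(X)-T[:3,3]);u=K@c;return u[:2]/u[2]
def tri(p,a,q,b):
    A=[];B=[]
    for P,x in((p,a),(q,b)):
        o,d=ray(P,x);d/=np.linalg.norm(d);M=np.eye(3)-np.outer(d,d);A.append(M);B.append(M@o)
    return np.linalg.solve(sum(A),sum(B))
def save(n,im): cv2.imwrite("pics/"+n,cv2.cvtColor(np.ascontiguousarray(im),cv2.COLOR_RGB2BGR))
E
python3 - <<'E'
from h import *
np.set_printoptions(precision=4,suppress=True)
s=manip.camera("scene");t=manip.camera("top")
save("s0.png",s["frame"]);save("t0.png",t["frame"])
zs=dict(cup_rim=.085,rack_mid=.085,ring1=.095,ring2=.095,ring3=.095,ring4=.095,spout_a=.02,gauge=0,cup=0)
for n,z in zs.items():
    for nm,p in(("s",s),("t",t)):
        for r in manip.pinpoint(p,n)[:5]: print(n,nm,round(r["confidence"],2),np.round(r["at"],1),onz(p,r["at"],z))
print(manip.hold_point_z,manip.get_obs())
for p in (s,t): print(p["mtx"],p["pose"])
E
```

```text
cup_rim s 0.9 [230.4 184.9] [ 0.5004 -0.2487  0.085 ]
cup_rim t 0.56 [426.1 278.9] [ 0.4904 -0.2463  0.085 ]
rack_mid s 0.58 [198.2 245.7] [ 0.6797 -0.2475  0.085 ]
rack_mid t 0.89 [411.9 192.4] [ 0.6849 -0.239   0.085 ]
ring1 s 0.95 [383.7 240.4] [0.5557 0.1259 0.095 ]
ring1 s 0.93 [321.  224.8] [ 0.5557 -0.0133  0.095 ]
ring1 s 0.9 [346.2 234.1] [0.5635 0.0455 0.095 ]
ring1 s 0.58 [413.6 249.2] [0.5591 0.1911 0.095 ]
ring1 t 0.97 [248.2 260.6] [0.5566 0.1291 0.095 ]
ring1 t 0.89 [316.3 250.6] [ 0.5674 -0.0171  0.095 ]
ring1 t 0.88 [215.2 261.2] [0.5606 0.1991 0.095 ]
ring1 t 0.86 [285.3 253.7] [0.5656 0.0495 0.095 ]
ring2 s 0.95 [383.7 240.4] [0.5557 0.1259 0.095 ]
ring2 s 0.93 [321.  224.8] [ 0.5557 -0.0133  0.095 ]
ring2 s 0.9 [346.2 234.1] [0.5635 0.0455 0.095 ]
ring2 s 0.58 [413.6 249.2] [0.5591 0.1911 0.095 ]
ring2 t 0.97 [248.2 260.6] [0.5566 0.1291 0.095 ]
ring2 t 0.89 [316.3 250.6] [ 0.5674 -0.0171  0.095 ]
ring2 t 0.88 [215.2 261.2] [0.5606 0.1991 0.095 ]
ring2 t 0.86 [285.3 253.7] [0.5656 0.0495 0.095 ]
ring3 s 0.95 [383.7 240.4] [0.5557 0.1259 0.095 ]
ring3 s 0.93 [321. 
[... 1926 characters left out ...]
.    ]), 'position': array([0.1863, 0.5966, 0.2313]), 'ee_rot': array([ 0.1508,  0.9886,  0.    , -0.    ]), 'ft_force': array([-0.0966,  0.5642,  0.546 ]), 'torque': array([ 0.0113, -0.0268,  0.0174]), 'grip_width': 1.0012774140339276}
[[565.5198   0.     323.9221]
 [  0.     565.5198 242.7274]
 [  0.       0.       1.    ]] [[-0.2948  0.7751 -0.5588  1.2666]
 [ 0.9555  0.243  -0.167   0.2062]
 [ 0.0063 -0.5832 -0.8123  1.0649]
 [ 0.      0.      0.      1.    ]]
[[466.5773   0.     318.6902]
 [  0.     466.5773 238.6825]
 [  0.       0.       1.    ]] [[-0.0753 -0.9733  0.2169  0.3753]
 [-0.9972  0.073  -0.0186 -0.0054]
 [ 0.0023 -0.2177 -0.976   1.0749]
 [ 0.      0.      0.      1.    ]]
```

View pics/s0.png

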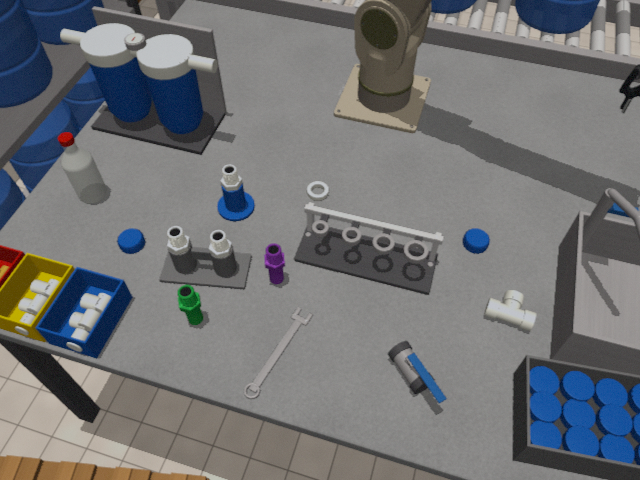

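View pics/t0.png

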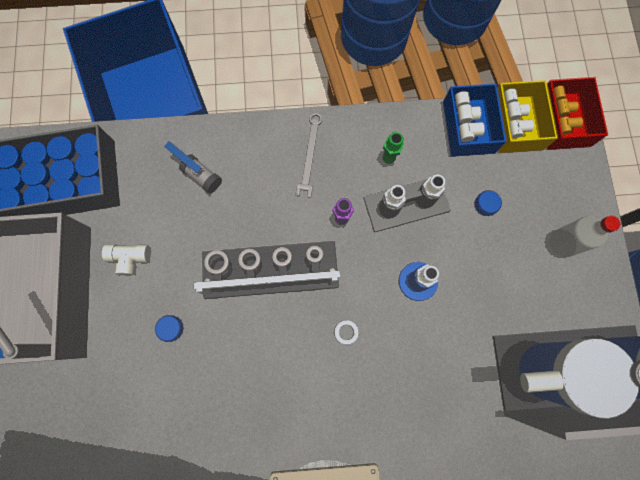

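The target is the white spout in the round blue holder, at top (427,272) and scene (231,177). The two in the grey plate, top (396,195) and (433,185), stay where they are. Green (393,146) and purple (343,210) are decoys. The rings in the top view shrink from left (217,261) to right (315,255). Next is an enlarged crop to confirm the target and the ring edges.

```bash
python3 - <<'E'
from h import *
s=manip.camera("scene");t=manip.camera("top")
np.savez("c.npz",s=s["frame"],t=t["frame"])
f=lambda im,x0,y0,x1,y1,k:cv2.resize(im[y0:y1,x0:x1],None,fx=k,fy=k,interpolation=cv2.INTER_CUBIC)
g=f(t["frame"],190,235,350,305,5); a=f(t["frame"],395,250,455,310,4); b=f(s["frame"],205,155,265,225,4)
out=np.zeros((350+280,800,3),np.uint8);out[:350]=g;out[350:590,:240]=a;out[350:630,260:500]=b
save("crop.png",out[:600])
E
```

```text
(no output)
```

View pics/crop.png

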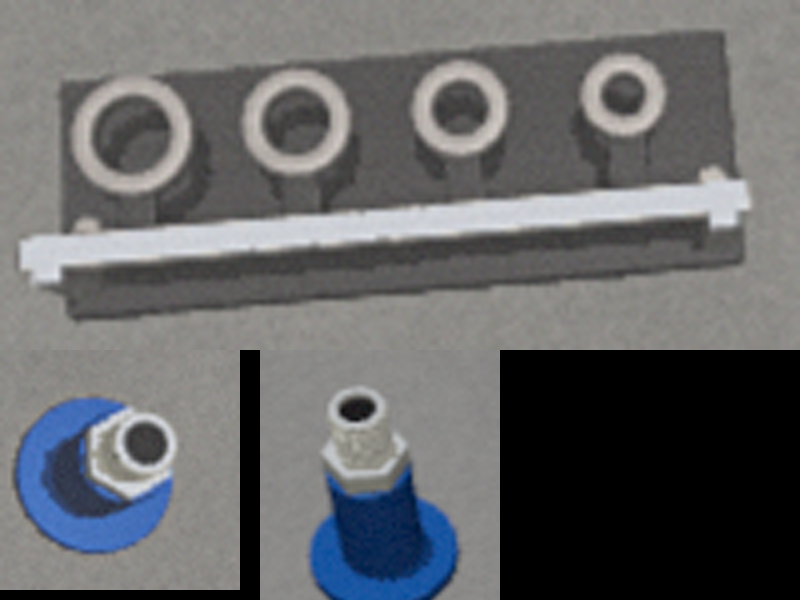

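The crop confirms it: a white spout alone in the blue holder. The ring tops show up clearly. I'll fit circles to the rings and to the spout's end in both views.

```bash
cat >> h.py <<'E'
from scipy.optimize import minimize
from scipy.ndimage import map_coordinates
A=np.linspace(0,2*np.pi,72,endpoint=False)
def samp(p,C,r):
    im=cv2.GaussianBlur(p["frame"],(0,0),.6).astype(float).mean(2)
    X=np.stack([C[0]+r*np.cos(A),C[1]+r*np.sin(A),np.full(72,C[2])],1)
    T=np.array(p["pose"]);c=(X-T[:3,3])@T[:3,:3];u=c@np.array(p["mtx"]).T;u=u[:,:2]/u[:,2:]
    return map_coordinates(im,[u[:,1],u[:,0]],order=1)
def ringscore(p,C,ri,ro,e=.003):
    w=samp(p,C,(ri+ro)/2); return w.mean()-.7*w.std()-samp(p,C,ri-e).mean()*.7-(samp(p,C,ro+e).mean()*.3)
def fit(f,x0):
    best=None
    for dx in(-.005,0,.005):
        for dy in(-.005,0,.005):
            x=np.array(x0,float);x[0]+=dx;x[1]+=dy
            S=np.vstack([x]+[x+np.eye(len(x))[i]*(.003 if i<2 else .02) for i in range(len(x))])
            r=minimize(f,x,method="Nelder-Mead",options=dict(initial_simplex=S,xatol=1e-5,fatol=1e-4))
            if best is None or r.fun<best.fun:best=r
    return best
E
python3 - <<'E'
from h import *
np.set_printoptions(precision=4,suppress=True)
s=manip.camera("scene");t=manip.camera("top")
rb=[.017,.0145,.012,.0095]
def cs(v): return [np.array([v[0]-np.sin(v[2])*o,v[1]+np.cos(v[2])*o,.095]) for o in(.105,.035,-.035,-.105)]
for n,p in(("s",s),("t",t)):
    r=fit(lambda v:-sum(ringscore(p,c,q,q+.009) for c,q in zip(cs(v),rb)),[.562,.088,.05]);print(n,r.x,r.fun)
    for c,q in zip(cs(r.x),rb):
        k=fit(lambda v:-ringscore(p,[v[0],v[1],.095],q,q+.009),c[:2]);print("  ring",c[:2],"single",k.x,k.fun)
    k=fit(lambda v:-ringscore(p,[v[0],v[1],.133],.012,.0165),[.495,-.247]);print(" spout",k.x,k.fun)
    for l in ("spout_a","cup_rim","cup"):
        for q in manip.outline_of(p,l)[:5]: print(l,q["confidence"],q["extent"])
E
```

```text
Still running in the background as job /tmp/bash_jobs.1000/f47099c03118 (pid 523). You'll get a notice when it ends.
```

```bash
kill -- -$(cat /tmp/bash_jobs.1000/f47099c03118/pid); cat /tmp/bash_jobs.1000/f47099c03118/stdout
python3 - <<'E'
s=open('h.py').read()
s=s.replace('    im=cv2.GaussianBlur(p["frame"],(0,0),.6).astype(float).mean(2)\n','    if "g" not in p: p["g"]=cv2.GaussianBlur(p["frame"],(0,0),.6).astype(float).mean(2)\n    im=p["g"]\n')
s=s.replace("xatol=1e-5,fatol=1e-4","xatol=1e-5,fatol=1e-2,maxiter=120").replace("(-.005,0,.005)","(-.003,.003)")
open('h.py','w').write(s)
E
cat > m.py <<'E'
from h import *
np.set_printoptions(precision=4,suppress=True)
s=manip.camera("scene");t=manip.camera("top")
rb=[.017,.0145,.012,.0095]
def cs(v): return [np.array([v[0]-np.sin(v[2])*o,v[1]+np.cos(v[2])*o,.095]) for o in(.105,.035,-.035,-.105)]
for n,p in(("s",s),("t",t)):
    r=fit(lambda v:-sum(ringscore(p,c,q,q+.009) for c,q in zip(cs(v),rb)),[.562,.088,.05]);print(n,r.x,r.fun)
    for c,q in zip(cs(r.x),rb):
        k=fit(lambda v:-ringscore(p,[v[0],v[1],.095],q,q+.009),c[:2]);print("  ring",c[:2],"single",k.x,k.fun)
    k=fit(lambda v:-ringscore(p,[v[0],v[1],.133],.012,.0165),[.495,-.247]);print(" spout",k.x,k.fun)
E
time OMP_NUM_THREADS=2 timeout 200 python3 m.py
```

```text
s [0.5598 0.0906 0.0108] -274.4889094846227
  ring [0.5586 0.1956] single [0.5587 0.1954] -71.7474074322418
  ring [0.5594 0.1256] single [0.5593 0.1256] -69.17962702514708
  ring [0.5601 0.0556] single [0.5602 0.0556] -67.77212936344782
  ring [ 0.5609 -0.0144] single [ 0.561  -0.0141] -66.07798769474452
 spout [ 0.4957 -0.248 ] -64.6607183981425
spout_a 0.92 [261.6, 246.6, 285.2, 282.5]
spout_a 0.84 [206.3, 234.0, 228.4, 258.3]
spout_a 0.77 [167.8, 224.5, 188.5, 254.7]
spout_a 0.77 [176.9, 284.4, 200.7, 325.4]
spout_a 0.67 [219.2, 166.2, 240.1, 192.3]
cup_rim 0.93 [217.0, 187.2, 252.5, 216.9]
cup_rim 0.36 [208.7, 233.8, 232.5, 260.3]
cup 0.96 [218.4, 187.9, 257.7, 220.2]
cup 0.53 [293.2, 202.6, 441.8, 295.9]
t [0.5604 0.0925 0.0078] -366.8760363572934
  ring [0.5595 0.1975] single [0.5596 0.1975] -85.45631343235561
  ring [0.5601 0.1275] single [0.56   0.1274] -89.48349288921571
  ring [0.5606 0.0575] single [0.5606 0.0575] -94.66634044102607
  ring [ 0.5612 -0.0125] single [ 0.5613 -0.0125] -97.39921375292616
 spout [ 0.4965 -0.2461] -82.46265752982043
spout_a 0.86 [380.7, 129.6, 
[... 425 characters left out ...]
6 0.1954] -71.88930058390065
  ring [0.5594 0.1256] single [0.5593 0.1257] -69.18912576121588
  ring [0.5602 0.0557] single [0.5602 0.0556] -67.61739103834657
  ring [ 0.561  -0.0143] single [ 0.561 -0.014] -65.70927414135865
 spout [ 0.4957 -0.248 ] -64.46342782371573
t [0.5603 0.0925 0.0077] -367.36901066192917
  ring [0.5595 0.1975] single [0.5596 0.1974] -85.32148993327586
  ring [0.5601 0.1275] single [0.56   0.1275] -89.80978801411209
  ring [0.5606 0.0575] single [0.5606 0.0575] -94.41692577222648
  ring [ 0.5612 -0.0125] single [ 0.5613 -0.0125] -97.91095797719723
 spout [ 0.4964 -0.2461] -82.16746235657203bash: kill: (-523) - No such process

real	0m6.701s
user	0m4.214s
sys	0m0.362s
```

Ring-to-spout offsets agree between the cameras to about 0.3 mm, so I'll work relative to the spout. First, move towards the cup, staying high, with the jaws along y (turn +17.3°).

jog_arm --pt "27 -25 12" --pt "54 -50 24" --pt "82 -74 36" --pt "109 -98 48" --pt "137 -123 60" --pt "164 -147 60" --pt "182 -178 60" --pt "200 -209 60" --pt "219 -241 60" --pt "238 -272 60" --pt "256 -303 60" --pt "275 -335 60" --turn '[2, 4, 6, 8, 10, 12, 14, 16, 17.3, 17.3, 17.3, 17.3]' --grip 85

```text
clock: 2.6
position: [0.4619, 0.2601, 0.2916]
ee_rot: [0.0, 1.0, 0.0, 0.0]
ft_force: [0.3, 0.8, 0.2]
grip_width: 0.999
```

```bash
python3 -c "
from h import *
o=manip.get_obs();print(o['position'],o['ee_rot'],o['joint_pos'],o['ft_force'],o['grip_width'])"
```

```text
[0.46187886 0.26009108 0.29160566] [2.67723681e-04 9.99999900e-01 3.17680839e-04 1.62511955e-04] [-0.77538207  0.08965673  0.19005523  1.62749217 -0.01744886  1.42544915
  0.98670567] [0.30000423 0.78125528 0.19753523] 0.9989944875867367
```

jog_arm --pt "6 -40 0" --pt "12 -80 0" --pt "18 -120 0" --pt "24 -160 0" --pt "30 -200 -10" --pt "34 -240 -20" --pt "34 -280 -30" --pt "34 -320 -40" --pt "34 -360 -50" --pt "34 -400 -60" --pt "34 -440 -70" --pt "34 -475 -80" --turn '[0, 0, 0, 0, 0, 0, 0, 0, 0, 0, 0, 0]'

```text
clock: 3.6
position: [0.4954, -0.2176, 0.2116]
ee_rot: [0.001, 1.0, 0.0, 0.001]
ft_force: [0.2, 0.2, 0.2]
grip_width: 0.995
```

jog_arm --pt "0.5 -15 -20" --pt "0.5 -29.4 -40" --pt "0.5 -29.4 -55" --pt "0.5 -29.4 -65" --pt "0.5 -29.4 -75" --pt "0.5 -29.4 -85" --pt "0.5 -29.4 -95" --pt "0.5 -29.4 -103" --pt "0.5 -29.4 -110" --pt "0.5 -29.4 -110" --pt "0.5 -29.4 -110" --turn '[0, 0, 0, 0, 0, 0, 0, 0, 0, 0, 0]'

```text
clock: 4.52
position: [0.4958, -0.247, 0.1015]
ee_rot: [0.001, 1.0, 0.0, 0.001]
ft_force: [0.3, 1.0, 0.1]
grip_width: 0.994
```

```bash
python3 - <<'E'
from h import *
s=manip.camera("scene");t=manip.camera("top")
f=lambda im,x0,y0,x1,y1,k:cv2.resize(im[y0:y1,x0:x1],None,fx=k,fy=k,interpolation=cv2.INTER_CUBIC)
save("g1.png",np.hstack([f(s["frame"],190,130,290,230,4),f(t["frame"],380,230,480,330,4)]))
for n,p in(("s",s),("t",t)):
    k=fit(lambda v:-ringscore(p,[v[0],v[1],.133],.012,.0165),[.496,-.247]);print(" spout",k.x,k.fun)
E
```

```text
spout [ 0.49579524 -0.24767601] -48.497356112103695
 spout [ 0.50321523 -0.23958292] 4.019300555216994
```

View pics/g1.png

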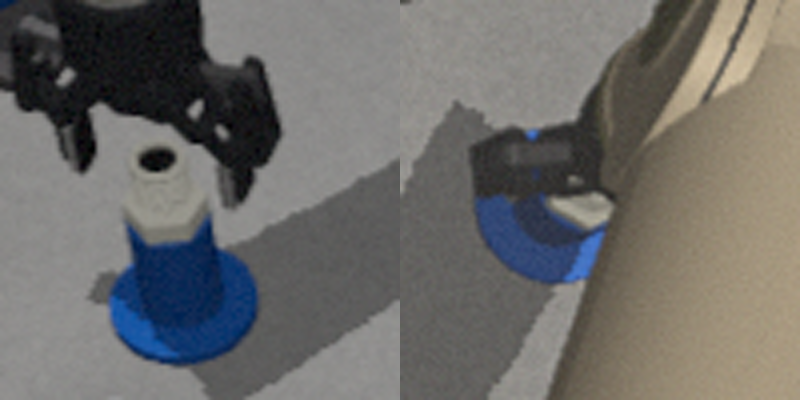

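The fingers are either side of the spout. In the scene half of the picture its mouth is at (157,158), midway between the pads. Close.

jog_arm --pt "0 0 0" --pt "0 0 0" --pt "0 0 0" --pt "0 0 0" --pt "0 0 0" --pt "0 0 0" --pt "0 0 0" --pt "0 0 0" --pt "0 0 0" --pt "0 0 0" --turn '[0, 0, 0, 0, 0, 0, 0, 0, 0, 0]' --grip 25 --grip_force 60

```text
clock: 5.45
position: [0.4964, -0.2472, 0.1025]
ee_rot: [0.001, 1.0, -0.0, 0.001]
ft_force: [-1.4, 1.2, 5.3]
grip_width: 0.368
```

```bash
python3 - <<'E'
from h import *
s=manip.camera("scene")
f=lambda im,x0,y0,x1,y1,k:cv2.resize(im[y0:y1,x0:x1],None,fx=k,fy=k,interpolation=cv2.INTER_CUBIC)
save("g2.png",f(s["frame"],190,130,290,230,5))
for p in (s,):
  for z in(.133,.1335):
    k=fit(lambda v:-ringscore(p,[v[0],v[1],z],.012,.0165),[.496,-.247]);print(" spout",k.x,k.fun)
E
```

```text
spout [ 0.49588994 -0.24757561] -1.4201025107740541
 spout [ 0.49628915 -0.24730409] -1.374590954895769
```

View pics/g2.png

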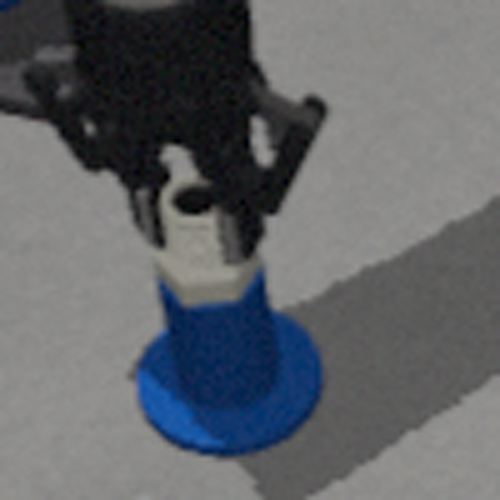

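Gripped (opening ≈ 32 mm). Lift.

jog_arm --pt "0 0 5" --pt "0 0 15" --pt "0 0 30" --pt "0 0 50" --pt "0 0 75" --pt "0 0 100" --pt "0 0 113" --pt "0 0 113" --pt "0 0 113" --turn '[0, 0, 0, 0, 0, 0, 0, 0, 0]'

```text
clock: 6.25
position: [0.4965, -0.2473, 0.216]
ee_rot: [0.001, 1.0, -0.0, 0.002]
ft_force: [0.6, 0.7, -1.8]
grip_width: 0.37
```

```bash
python3 - <<'E'
from h import *
s=manip.camera("scene")
f=lambda im,x0,y0,x1,y1,k:cv2.resize(im[y0:y1,x0:x1],None,fx=k,fy=k,interpolation=cv2.INTER_CUBIC)
save("g3.png",f(s["frame"],190,80,290,200,5))
o=manip.get_obs();print(o['position'],o['ee_rot'],o['ft_force'],o['grip_width'])
E
```

```text
[ 0.49607997 -0.24705227  0.21502868] [6.81999940e-04 9.99999136e-01 1.49335525e-04 1.11401224e-03] [-0.66674961  0.64210283 -0.87972412] 0.3684352376565727
```

View pics/g3.png

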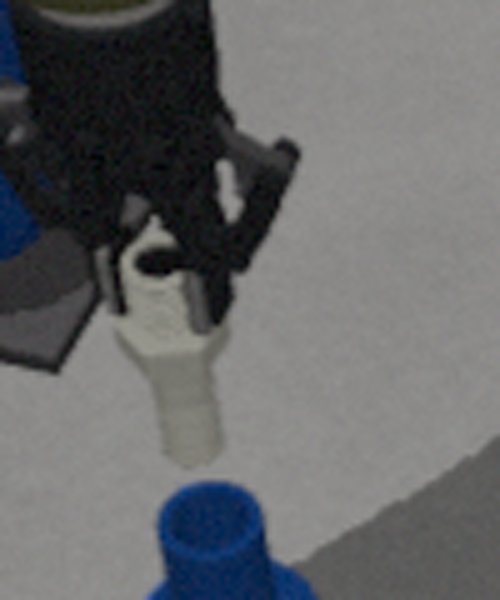

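Lifted clean, tip clear of the blue rim. Carry it over ring 1 (about +63, +443 mm).

jog_arm --pt "4 25 0" --pt "9 65 0" --pt "15 105 0" --pt "20 145 0" --pt "26 185 0" --pt "32 225 0" --pt "37 265 0" --pt "43 305 0" --pt "49 345 0" --pt "54 385 0" --pt "59 420 0" --pt "63 443 0" --turn '[0, 0, 0, 0, 0, 0, 0, 0, 0, 0, 0, 0]'

```text
clock: 7.3
position: [0.5577, 0.2005, 0.2131]
ee_rot: [-0.001, 1.0, 0.0, -0.0]
ft_force: [0.6, 0.3, -1.0]
grip_width: 0.363
```

jog_arm --pt "0 0 -5" --pt "0 0 -10" --pt "0 0 -15" --pt "0 0 -15" --turn '[0, 0, 0, 0]'

```text
clock: 7.63
position: [0.5571, 0.1981, 0.1962]
ee_rot: [-0.0, 1.0, -0.001, -0.002]
ft_force: [0.7, -0.2, -0.7]
grip_width: 0.366
```

```bash
python3 - <<'E'
from h import *
s=manip.camera("scene");t=manip.camera("top")
f=lambda im,x0,y0,x1,y1,k:cv2.resize(im[y0:y1,x0:x1],None,fx=k,fy=k,interpolation=cv2.INTER_CUBIC)
save("g4.png",np.hstack([f(s["frame"],370,170,470,290,5),f(t["frame"],175,200,235,320,5)]))
for _ in range(3):
  o=manip.get_obs();print(o['position'],o['ee_rot'],o['ft_force'],o['grip_width'])
E
```

```text
[0.55773078 0.19863097 0.19777518] [-1.45322121e-04  9.99999796e-01 -1.67204253e-04 -5.98271739e-04] [-0.1921049   0.85521045 -1.84789871] 0.3688540832449724
[0.55773078 0.19863097 0.19777518] [-1.45322121e-04  9.99999796e-01 -1.67204253e-04 -5.98271739e-04] [-0.1921049   0.85521045 -1.84789871] 0.3688540832449724
[0.55773078 0.19863097 0.19777518] [-1.45322121e-04  9.99999796e-01 -1.67204253e-04 -5.98271739e-04] [-0.1921049   0.85521045 -1.84789871] 0.3688540832449724
```

View pics/g4.png

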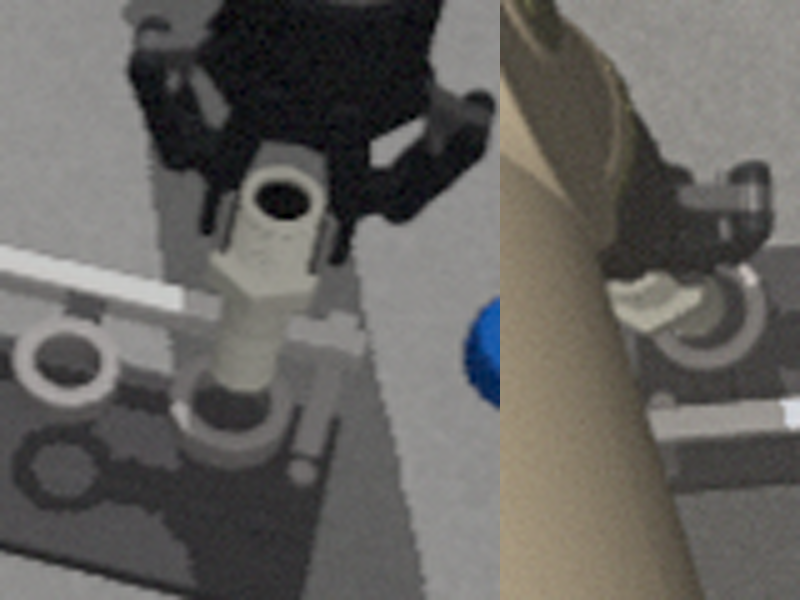

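The tail stands over ring 1, but slightly to +y (scene half: tip at (247,385), ring centre about (232,400)). I'll correct that and then measure.

jog_arm --pt "0.7 -1.5 -1" --pt "1.3 -2.7 -2" --pt "1.3 -2.7 -3" --pt "1.3 -2.7 -3" --pt "1.3 -2.7 -3" --pt "1.3 -2.7 -3" --turn '[0, 0, 0, 0, 0, 0]'

```text
clock: 8.23
position: [0.559, 0.196, 0.1948]
ee_rot: [-0.0, 1.0, -0.0, -0.001]
ft_force: [-0.4, -0.6, -1.7]
grip_width: 0.371
```

```bash
cat > w.py <<'E'
from h import *
np.set_printoptions(precision=4,suppress=True)
P=[];F=[]
s=manip.camera("scene")
for i in range(3):
    if i: s=manip.camera("scene")
    o=manip.get_obs();P.append(o['position']);F.append(o['ft_force'])
P=np.mean(P,0);print("tcp",P,o['ee_rot'],np.mean(F,0),o['grip_width'])
z=.133+P[2]-.1025
k=fit(lambda v:-ringscore(s,[v[0],v[1],z],.012,.0165),[P[0],P[1]]);print("spout(scene) top",k.x,k.fun,"minus tcp mm",(k.x-P[:2])*1e3)
E
python3 w.py
```

```text
tcp [0.559  0.196  0.1948] [-0.0002  1.     -0.0001 -0.0006] [ 0.241  -0.4833 -1.5134] 0.3657659510192389
spout(scene) top [0.559  0.1948] -63.86768433163602 minus tcp mm [-0.0397 -1.2404]
```

jog_arm --pt "-0.1 0.2 -4" --pt "-0.2 0.4 -8" --pt "-0.2 0.4 -11" --pt "-0.2 0.4 -13" --pt "-0.2 0.4 -15" --pt "-0.2 0.4 -16.5" --pt "-0.2 0.4 -18" --pt "-0.2 0.4 -19" --pt "-0.2 0.4 -20" --turn '[0, 0, 0, 0, 0, 0, 0, 0, 0]'

```text
clock: 9.13
position: [0.5589, 0.1964, 0.1748]
ee_rot: [-0.0, 1.0, -0.0, -0.001]
ft_force: [-0.2, 0.3, -1.1]
grip_width: 0.365
```

Tip is 3 mm into ring 1 with no force. Go right through, to just short of the collar touching.

jog_arm --pt "0 0 -3" --pt "0 0 -7" --pt "0 0 -11" --pt "0 0 -16" --pt "0 0 -21" --pt "0 0 -26" --pt "0 0 -31" --pt "0 0 -36" --pt "0 0 -41" --pt "0 0 -46" --pt "0 0 -51" --pt "0 0 -54" --turn '[0, 0, 0, 0, 0, 0, 0, 0, 0, 0, 0, 0]'

```text
clock: 10.13
position: [0.5586, 0.1963, 0.12]
ee_rot: [-0.0, 1.0, -0.0, -0.001]
ft_force: [0.4, 0.1, -1.7]
grip_width: 0.368
```

jog_arm --pt "0 0 -1" --pt "0 0 -2.5" --pt "0 0 -3.5" --pt "0 0 -3.5" --turn '[0, 0, 0, 0]'

```text
clock: 10.47
position: [0.5587, 0.1964, 0.1164]
ee_rot: [-0.0, 1.0, -0.0, -0.001]
ft_force: [0.7, -0.0, -1.5]
grip_width: 0.368
```

```bash
python3 w.py
```

```text
tcp [0.5588 0.1964 0.1167] [-0.0002  1.     -0.0002 -0.0007] [-0.1497  0.0454 -1.2306] 0.3669495377494148
spout(scene) top [0.5583 0.195 ] -63.3799169228067 minus tcp mm [-0.4275 -1.3635]
```

Ring 1 passed with no contact: the collar is about 4 mm above the ring and the tip well below it. Raise and move to ring 2, target TCP (0.5597, 0.1268).

jog_arm --pt "0 0 8" --pt "0 0 20" --pt "0 0 32" --pt "0 0 44" --pt "0 0 56" --pt "0 0 68" --pt "0 0 74" --pt "0 0 76" --pt "0 0 76" --turn '[0, 0, 0, 0, 0, 0, 0, 0, 0]'

```text
clock: 11.37
position: [0.559, 0.1965, 0.1932]
ee_rot: [-0.0, 1.0, 0.0, -0.0]
ft_force: [-0.4, -0.8, -1.8]
grip_width: 0.369
```

jog_arm --pt "0.2 -12 0" --pt "0.5 -30 0" --pt "0.8 -48 0" --pt "1 -62 0" --pt "1 -69.6 0" --pt "1 -69.6 0" --pt "1 -69.6 0" --pt "1 -69.6 0" --turn '[0, 0, 0, 0, 0, 0, 0, 0]'

```text
clock: 12.03
position: [0.5598, 0.1281, 0.1931]
ee_rot: [-0.001, 1.0, 0.0, -0.0]
ft_force: [0.2, 0.2, -1.1]
grip_width: 0.369
```

```bash
python3 w.py
```

```text
tcp [0.5598 0.1281 0.1931] [-0.001   1.      0.0001 -0.0004] [-0.1395 -0.2464 -0.9795] 0.36843470185785454
spout(scene) top [0.5597 0.1267] -61.023293721901254 minus tcp mm [-0.0995 -1.3482]
```

jog_arm --pt "-0.1 -0.6 0" --pt "-0.2 -1.2 0" --pt "-0.2 -1.2 -3" --pt "-0.2 -1.2 -6" --pt "-0.2 -1.2 -9" --pt "-0.2 -1.2 -11" --pt "-0.2 -1.2 -13" --pt "-0.2 -1.2 -14" --pt "-0.2 -1.2 -15" --pt "-0.2 -1.2 -15.8" --pt "-0.2 -1.2 -16.6" --pt "-0.2 -1.2 -16.6" --turn '[0, 0, 0, 0, 0, 0, 0, 0, 0, 0, 0, 0]'

```text
clock: 13.18
position: [0.5596, 0.1268, 0.1764]
ee_rot: [-0.001, 1.0, 0.0, -0.0]
ft_force: [0.1, 0.3, -2.3]
grip_width: 0.37
```

jog_arm --pt "0 0 -0.7" --pt "0 0 -1.4" --pt "0 0 -2.1" --pt "0 0 -2.1" --turn '[0, 0, 0, 0]'

```text
clock: 13.52
position: [0.5595, 0.1267, 0.1742]
ee_rot: [-0.001, 1.0, 0.0, -0.001]
ft_force: [0.2, -0.5, -1.6]
grip_width: 0.369
```

No resistance with the tip 3 mm in. Continue.

jog_arm --pt "0 0 -1" --pt "0 0 -2" --pt "0 0 -3" --pt "0 0 -4" --pt "0 0 -4" --turn '[0, 0, 0, 0, 0]'

```text
clock: 13.93
position: [0.5594, 0.1267, 0.1699]
ee_rot: [-0.001, 1.0, -0.0, -0.001]
ft_force: [-0.4, 0.2, -1.5]
grip_width: 0.368
```

jog_arm --pt "0 0 -3" --pt "0 0 -7" --pt "0 0 -11" --pt "0 0 -15" --pt "0 0 -20" --pt "0 0 -25" --pt "0 0 -30" --pt "0 0 -35" --pt "0 0 -40" --pt "0 0 -45" --pt "0 0 -49" --pt "0 0 -50" --turn '[0, 0, 0, 0, 0, 0, 0, 0, 0, 0, 0, 0]'

```text
clock: 14.93
position: [0.559, 0.1266, 0.119]
ee_rot: [-0.001, 1.0, -0.0, -0.001]
ft_force: [-0.8, 0.0, -0.7]
grip_width: 0.374
```

jog_arm --pt "0 0 -1" --pt "0 0 -2" --pt "0 0 -3" --pt "0 0 -3" --turn '[0, 0, 0, 0]'

```text
clock: 15.27
position: [0.5591, 0.1266, 0.116]
ee_rot: [-0.001, 1.0, -0.0, -0.001]
ft_force: [-0.5, 0.5, -1.7]
grip_width: 0.366
```

```bash
python3 w.py
```

```text
tcp [0.5591 0.1267 0.1161] [-0.0011  1.     -0.0002 -0.0011] [-0.2526 -0.0797 -1.1807] 0.3658040898127175
spout(scene) top [0.5589 0.1252] -59.69953917620494 minus tcp mm [-0.2131 -1.4204]
```

Ring 2 passed as well. On to ring 3, target TCP (0.5603, 0.0569).

jog_arm --pt "0 0 8" --pt "0 0 20" --pt "0 0 32" --pt "0 0 44" --pt "0 0 56" --pt "0 0 68" --pt "0 0 74" --pt "0 0 76" --pt "0 0 76" --turn '[0, 0, 0, 0, 0, 0, 0, 0, 0]'

```text
clock: 16.17
position: [0.5593, 0.1267, 0.1927]
ee_rot: [-0.001, 1.0, 0.0, -0.001]
ft_force: [-0.1, -0.2, -1.9]
grip_width: 0.369
```

jog_arm --pt "0.2 -12 0" --pt "0.5 -30 0" --pt "0.8 -48 0" --pt "0.9 -62 0" --pt "0.9 -70 0" --pt "0.9 -70 0" --pt "0.9 -70 0" --pt "0.9 -70 0" --pt "0.9 -70 0" --turn '[0, 0, 0, 0, 0, 0, 0, 0, 0]'

```text
clock: 16.92
position: [0.5601, 0.0579, 0.1925]
ee_rot: [-0.002, 1.0, 0.0, -0.001]
ft_force: [0.5, 0.2, -1.6]
grip_width: 0.371
```

```bash
python3 w.py
```

```text
tcp [0.5601 0.0576 0.1926] [-0.0016  1.      0.     -0.0008] [-0.0559  0.6012 -1.5231] 0.36730888993376665
spout(scene) top [0.5603 0.056 ] -50.401295824571065 minus tcp mm [ 0.1484 -1.5828]
```

jog_arm --pt "0 -0.4 0" --pt "0 -0.5 -2" --pt "0 -0.5 -5" --pt "0 -0.5 -8" --pt "0 -0.5 -10.5" --pt "0 -0.5 -12" --pt "0 -0.5 -13" --pt "0 -0.5 -13" --pt "0 -0.5 -13" --turn '[0, 0, 0, 0, 0, 0, 0, 0, 0]'

```text
clock: 17.82
position: [0.5602, 0.0569, 0.1796]
ee_rot: [-0.002, 1.0, 0.0, -0.001]
ft_force: [0.5, 0.7, -1.1]
grip_width: 0.371
```

jog_arm --pt "0 0 -0.5" --pt "0 0 -1" --pt "0 0 -1.5" --pt "0 0 -2" --pt "0 0 -2.5" --pt "0 0 -2.5" --turn '[0, 0, 0, 0, 0, 0]'

```text
clock: 18.32
position: [0.5604, 0.0569, 0.1774]
ee_rot: [-0.002, 1.0, 0.0, -0.001]
ft_force: [0.1, -0.6, 1.5]
grip_width: 0.368
```

jog_arm --pt "0 0 -0.5" --pt "0 0 -1" --pt "0 0 -1" --turn '[0, 0, 0]'

```text
clock: 18.57
position: [0.5608, 0.0569, 0.1771]
ee_rot: [-0.002, 1.0, 0.0, 0.0]
ft_force: [-1.4, -0.4, 6.3]
grip_width: 0.367
```

Contact at exactly ring-top height (tip ≈ 95 mm), about 8 N net. Before I call it a stop I'll check the tail's diameter in the picture.

```bash
python3 - <<'E'
from h import *
np.set_printoptions(precision=2,suppress=True,linewidth=160)
s=manip.camera("scene");o=manip.get_obs();print(o['position'],o['ft_force'])
P=o['position'].copy();P[1]-=.0013
T=np.array(s["pose"]);v=T[:3,3]-P;v[2]=0;v/=np.linalg.norm(v);side=np.array([-v[1],v[0],0])
# sample profile perpendicular to axis at several heights of the spout, print widths from strongest edges
z0=P[2]-.0825; g=cv2.GaussianBlur(s["frame"],(0,0),.7).astype(float).mean(2)
w=np.arange(-.028,.0281,.0005)
for h in(.008,.015,.02,.03,.035,.042,.05,.072):
    u=np.array([proj(s,P*[1,1,0]+np.array([0,0,z0+h])+side*q) for q in w])
    pr=map_coordinates(g,[u[:,1],u[:,0]],order=1);d=np.gradient(pr)
    a=np.argmax(d[:56]);b=56+np.argmin(d[56:]);print(h,w[a]*1e3,w[b]*1e3,"width",(w[b]-w[a])*1e3)
u,v_=proj(s,P*[1,1,0]+np.array([0,0,z0+.03])).astype(int)
save("g5.png",cv2.resize(s["frame"][v_-60:v_+50,u-55:u+55],None,fx=5,fy=5,interpolation=cv2.INTER_CUBIC))
E
```

```text
[0.56 0.06 0.18] [-2.08 -0.67  5.1 ]
0.008 -18.499999999999993 11.500000000000034 width 30.00000000000003
0.015 -8.499999999999984 14.500000000000037 width 23.00000000000002
0.02 -7.999999999999983 12.500000000000036 width 20.500000000000018
0.03 -6.999999999999982 11.500000000000034 width 18.500000000000018
0.035 -6.499999999999981 12.000000000000036 width 18.500000000000018
0.042 -7.499999999999982 14.000000000000037 width 21.500000000000018
0.05 -9.999999999999984 13.500000000000036 width 23.50000000000002
0.072 -18.499999999999993 13.500000000000036 width 32.00000000000003
```

View pics/g5.png

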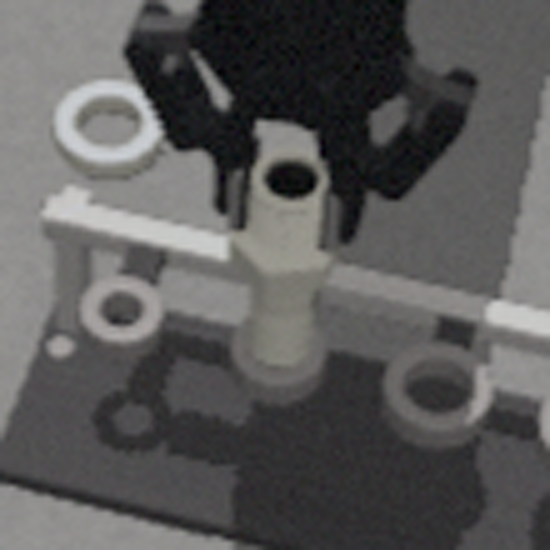

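The picture shows the tip sitting on ring 3's top at (284,358). It is about 62 px wide against the ring's 96 px (42 mm), so about 27 mm. I'll do a light side-to-side search of about 1 mm at low force to rule out a 22 mm tail caught on the edge.

jog_arm --pt "-0.6 0 -0.5" --pt "-1.3 0 -0.6" --pt "-1.3 0.5 -0.6" --pt "-1 0.9 -0.6" --pt "-0.4 0.9 -0.6" --pt "0.2 0.6 -0.6" --pt "0.4 0 -0.6" --pt "0.2 -0.6 -0.6" --pt "-0.4 -0.9 -0.6" --pt "-1 -0.8 -0.6" --pt "-0.8 0 -0.6" --pt "-0.6 0 -0.6" --turn '[0, 0, 0, 0, 0, 0, 0, 0, 0, 0, 0, 0]'

```text
clock: 19.62
position: [0.5605, 0.0569, 0.1772]
ee_rot: [-0.002, 1.0, 0.0, 0.001]
ft_force: [-1.1, -1.1, 5.2]
grip_width: 0.372
```

It is still stopped at the same height, so the spout is 27 mm. Return to ring 2, target TCP (0.5593, 0.1268).

jog_arm --pt "0 0 3" --pt "0 0 8" --pt "0 0 13" --pt "0 0 15" --pt "0 0 15" --pt "0 0 15" --turn '[0, 0, 0, 0, 0, 0]'

```text
clock: 20.12
position: [0.5605, 0.057, 0.1922]
ee_rot: [-0.002, 1.0, 0.0, 0.001]
ft_force: [-0.2, 0.0, -1.3]
grip_width: 0.367
```

jog_arm --pt "-0.2 12 0" --pt "-0.5 30 0" --pt "-0.8 48 0" --pt "-0.8 62 0" --pt "-0.8 70 0" --pt "-0.8 70 0" --pt "-0.8 70 0" --pt "-0.8 70 0" --pt "-0.8 70 0" --turn '[0, 0, 0, 0, 0, 0, 0, 0, 0]'

```text
clock: 20.87
position: [0.5599, 0.1257, 0.1923]
ee_rot: [-0.001, 1.0, 0.0, 0.001]
ft_force: [-0.1, -0.6, -1.6]
grip_width: 0.37
```

```bash
python3 w.py
```

```text
tcp [0.5599 0.126  0.1923] [-0.001   1.      0.0004  0.0007] [ 0.0062 -0.0668 -1.1085] 0.3700040336972176
spout(scene) top [0.5597 0.1247] -59.70128168147266 minus tcp mm [-0.1727 -1.3121]
```

jog_arm --pt "-0.3 0.5 0" --pt "-0.5 0.8 0" --pt "-0.5 0.8 -3" --pt "-0.5 0.8 -6" --pt "-0.5 0.8 -9" --pt "-0.5 0.8 -11" --pt "-0.5 0.8 -12.5" --pt "-0.5 0.8 -13.5" --pt "-0.5 0.8 -14.5" --pt "-0.5 0.8 -15.5" --pt "-0.5 0.8 -16.5" --pt "-0.5 0.8 -16.5" --turn '[0, 0, 0, 0, 0, 0, 0, 0, 0, 0, 0, 0]'

```text
clock: 22.02
position: [0.5593, 0.127, 0.1756]
ee_rot: [-0.001, 1.0, 0.0, 0.001]
ft_force: [0.3, -0.2, -1.3]
grip_width: 0.37
```

jog_arm --pt "0 0 -0.7" --pt "0 0 -1.5" --pt "0 0 -2.2" --pt "0 0 -3" --pt "0 0 -3" --turn '[0, 0, 0, 0, 0]'

```text
clock: 22.43
position: [0.5592, 0.127, 0.1724]
ee_rot: [-0.001, 1.0, 0.0, 0.001]
ft_force: [-0.6, -0.2, -0.8]
grip_width: 0.369
```

jog_arm --pt "0 0 -3" --pt "0 0 -7" --pt "0 0 -11" --pt "0 0 -16" --pt "0 0 -21" --pt "0 0 -26" --pt "0 0 -31" --pt "0 0 -36" --pt "0 0 -41" --pt "0 0 -46" --pt "0 0 -51" --pt "0 0 -54" --turn '[0, 0, 0, 0, 0, 0, 0, 0, 0, 0, 0, 0]'

```text
clock: 23.43
position: [0.559, 0.1269, 0.1176]
ee_rot: [-0.001, 1.0, 0.0, 0.0]
ft_force: [-0.9, 0.9, -1.7]
grip_width: 0.37
```

jog_arm --pt "0 0 -1" --pt "0 0 -2" --pt "0 0 -3" --pt "0 0 -4" --pt "0 0 -4.5" --pt "0 0 -4.5" --turn '[0, 0, 0, 0, 0, 0]'

```text
clock: 23.93
position: [0.559, 0.127, 0.1132]
ee_rot: [-0.001, 1.0, 0.0, 0.0]
ft_force: [0.0, 0.4, -1.9]
grip_width: 0.369
```

Before seating it, a quick clearance check in the ring: a 27 mm tail should touch after about 1 mm sideways, a 22 mm one after 3.5 mm.

jog_arm --pt "0 0.6 0" --pt "0 1.2 0" --pt "0 1.8 0" --pt "0 1.8 0" --turn '[0, 0, 0, 0]'

```text
clock: 24.27
position: [0.5592, 0.1278, 0.1133]
ee_rot: [-0.001, 1.0, -0.0, 0.0]
ft_force: [0.1, -5.9, -0.8]
grip_width: 0.37
```

Touched after 0.8 mm, so 27 mm is confirmed. Recentre and lower onto the collar.

jog_arm --pt "0 -0.6 0" --pt "0 -0.9 -0.3" --pt "0 -0.9 -0.8" --pt "0 -0.9 -1.3" --pt "0 -0.9 -1.3" --turn '[0, 0, 0, 0, 0]'

```text
clock: 24.68
position: [0.5591, 0.1274, 0.1125]
ee_rot: [-0.001, 1.0, 0.0, 0.0]
ft_force: [-2.8, -0.5, 5.0]
grip_width: 0.37
```

Collar down (about 6 N net). Release.

jog_arm --pt "0 0 0" --pt "0 0 0" --pt "0 0 0" --pt "0 0 0" --pt "0 0 0" --pt "0 0 0" --pt "0 0 0" --pt "0 0 0" --turn '[0, 0, 0, 0, 0, 0, 0, 0]' --grip 75

```text
clock: 25.35
position: [0.5591, 0.1274, 0.1125]
ee_rot: [-0.001, 1.0, 0.0, 0.0]
ft_force: [0.7, -0.5, -0.7]
grip_width: 0.879
```

jog_arm --pt "0 0 4" --pt "0 0 10" --pt "0 0 20" --pt "0 0 35" --pt "0 0 55" --pt "0 0 80" --pt "0 0 110" --pt "0 0 140" --pt "-10 0 160" --pt "-20 0 160" --pt "-20 0 160" --turn '[0, 0, 0, 0, 0, 0, 0, 0, 0, 0, 0]'

```text
clock: 26.27
position: [0.5387, 0.1276, 0.2746]
ee_rot: [-0.001, 1.0, 0.001, 0.002]
ft_force: [0.3, -0.6, -0.4]
grip_width: 0.877
```

```bash
python3 - <<'E'
from h import *
s=manip.camera("scene");t=manip.camera("top")
f=lambda im,x0,y0,x1,y1,k:cv2.resize(im[y0:y1,x0:x1],None,fx=k,fy=k,interpolation=cv2.INTER_CUBIC)
save("g6.png",np.hstack([f(s["frame"],290,170,450,310,3),f(t["frame"],190,170,280,310,3)]))
for z in (.143,.148):
  k=fit(lambda v:-ringscore(s,[v[0],v[1],z],.012,.0165),[.559,.126]);print("spout top",z,k.x,k.fun)
o=manip.get_obs();print(o['position'],o['ft_force'],o['grip_width'])
E
```

```text
spout top 0.143 [0.55853887 0.12616276] -54.81363339662551
spout top 0.148 [0.56239822 0.12658712] -54.21390252228321
[0.53881304 0.12747412 0.27238906] [ 0.49426228 -0.09158479 -0.01812103] 0.8758842832659546
```

View pics/g6.png

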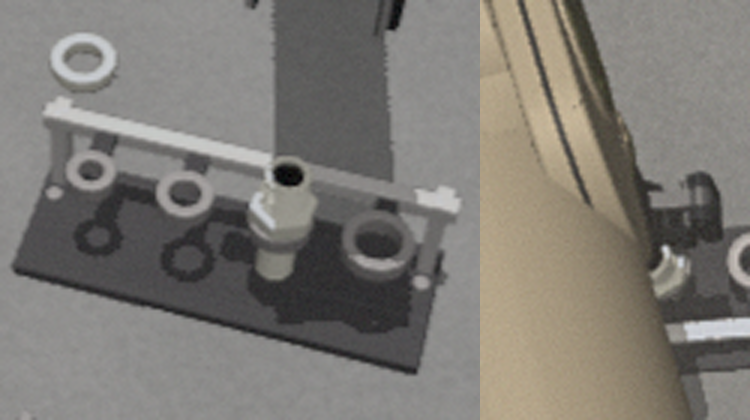

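The spout hangs upright in ring 2: collar flat on the ring at (282,230), tail out below at (275,265). The gripper is clear above it. Handing in.

```bash
python3 -c "
from workcell import manip
print(manip.hand_in())"
```

```text
the job is handed in; nothing more can be done
None
```

The white spout from the blue holder is the 27 mm one. It now hangs upright in ring 2 (29 mm bore), collar down on the ring, released, and the job is handed in.

- **Sizing:** I lowered it through ring 1 and then ring 2, down to about 4 mm short of the collar, with no contact force on either. Ring 3 stopped it with the tip at ring-top height, at about 8 N by the readings. A side-to-side search of about 1 mm there did not let it in.
- **Cross-checks:** Back in ring 2, the tail touched the wall after 0.8 mm of sideways movement, at 5.9 N. That fits a 27 mm tail; a 22 mm one would have moved 3.5 mm. In the picture the tip also measured about 27 mm against the ring. A cruder automatic edge measurement gave scattered widths of 18–32 mm, so I ignored it.
- **Forces and time:** The highest force I read on the gauge was about 8 N, though I only had readings at the end of each move. It finished at about 26 s of the 67 s allowed.
- **Final check:** The scene camera shows the collar on ring 2, the tail out below it and the gripper well above with no force on it. The mouth's position came out about 1 mm from ring 2's centre, within the 1 mm play. The arm hid most of the top camera's view, so that check rests on one camera.
- **Bystanders:** I did not touch the other spouts or the loose things, but I took no last full picture of the bench to confirm it.

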